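# Hold the belt tensioner open on a glass-edge finisher

## Robot

A 7-joint arm with a two-finger parallel gripper is mounted at the origin on the work surface. World frame = base frame: x ahead of the robot, y to its left, z up, the work surface at z = 0. Lengths are in m, angles in rad, forces in N, time in s.
With the tool pointing down it reaches from about 0.4 to 0.85 m from the base axis. Payload 6.9 kg.
Tool frame: the origin (TCP) lies midway between the tips of the shut fingers; the grasp point (between the pads) lies r.grip_depth behind it (r.grip_depth is the distance from the TCP to the grasp point, in m); z points along the fingers, y is the line along which they close (so a half turn about z gives the same grasp; the last joint's range is limited). The gripper opens to 85 mm and grips with 20 to 120 N. Pads are 22 mm wide; open, the fingers measure 114 mm over their backs; the gripper's body (76 mm by 85 mm) begins 54 mm behind the grasp point. The pads swing forward as they close: fully open they stand 13 mm farther back than shut.
Start: joints at [-1.165, 0.507, -0.238, 1.5, 0.126, 1.149, -0.155], TCP at [0.185, 0.597, 0.231] pointing down, gripper open.
Joint ranges: [-3.08, 3.08], [-0.24, 2.05], [-1.43, 1.35], [0, 2.5], [-1.52, 4.66], [0.17, 1.96], [-2.89, 2.89]. Speed limits (rad/s): [2.39, 2.39, 3.14, 3.14, 3.14, 3.14, 3.14].

## Interface

Orientations are given as a rotation vector (axis times angle).
In Python, from cell import r gives the robot as it stands.
- The arm moves only by the tool play_rows, never from a script. Its argument "series" is a list of rows, each a list of 7 numbers: the opening, from -1 (shut) to 1 (fully open), then the shift along the world's x, y, z in m, then the turn, a rotation vector about the world's x, y, z in degrees. A call has 1 to 8 rows; each row shifts and turns the commanded pose from where the row before left it; what a row does not reach is not made up. A row lasts 1/12 s, in which the tool goes at most 41.7 mm and 7.16 degrees, less where a joint would pass 70% of its speed; a pose out of reach is approached as far as the arm can. A call is refused whole if a number of a shift passes 0.0417 or a number of a turn 7.16, either way. A call with a gripper value outside its range is refused whole. The fingers move at their own pace and stop on an object; "newtons" is the grip in N (left out, the last holds). Time passes only in rows, so rows that do not move let the fingers close. It gives the time, the measured TCP pose, the force, the opening and the grip force at its end, in the units of the state.
- r.get_obs(): the state, without advancing time (a new reading comes with each control period).
- r.camera(name): name is "side" or "top"; returns a dict with "img" (480x640x3 uint8, red, green, blue), "depth" (480x640 float32, m along the optical axis (not along the pixel's ray), 0 where there is no reading), "fx", "fy", "cx", "cy" (pixels), "rvec" (rotation vector, rad) and "tvec" (3), from world to camera coordinates, as OpenCV has them. Camera axes: x right, y down, z forward; pixel columns grow to the right and rows downward; lengths in m; the calibration is good to about 2 mm. A picture is of the moment at which its call begins.
- r.job_done(): hands the job in; it is judged then, once.
The state is a dict: "clock": time; "joint_positions": joint angles; "qd": joint speeds; "joint_efforts": joint torques, N m; "tool_pos": TCP position; "eef_rot": TCP orientation; "contact_force": force on the tool from outside, world axes, zero at the start; "ft_torque": the same for the moment, N m; "finger_gap": finger opening in m; "finger_force": force on a finger pad.
Only numpy, scipy, OpenCV 4.12 (cv2) and the standard library are available. Lean on these libraries where they do the work, as an engineer would, in place of code of your own. Each camera call takes 0.05 s, during which the arm holds its last target. There are 200 camera calls.

## Task

The small belt machine on the bench is to get a new belt. First press the metal caps on top of both belt drums fully home, then swing the sprung tension arm, by the upright pin at its end, against its spring away from the short post it rests on and until it is fully up against the stop post in the middle of the deck, and keep it there: finish while still holding the arm on its stop, so that the belt can be slipped on. Leave everything else on the bench where it is.

Things in the scene. Friction and masses are not known exactly. Their poses are not given: they have to be found in the camera images.
- machine: Flat grey base of the belt machine with a steel deck, 280 x 360 mm, 50 mm high, fixed to the bench. Origin: centre of its underside, on the bench. x runs along the 280 mm side, y along the 360 mm side, z up. The two drums stand on the half with negative y; the tension arm is pivoted at (70, 30) mm. A second, shorter post (30 mm) only backs the arm at rest.
- pivot_axis (a point): Vertical axis about which the tension arm swings, at the height of the deck (50 mm above the bench). The pivot column with its coil spring stands on it up to 106 mm above the bench.
- pin_top (a point): Centre of the top of the plain upright steel pin at the end of the tension arm: round, 16 mm across, top 159 mm above the bench, free over its upper 45 mm; below it a black idler roller 40 mm across, 74 to 114 mm above the bench. The pin is 120 mm from the pivot axis. The flat aluminium arm, 22 mm wide, lies 62 to 73 mm above the bench. This point's x points from pivot to pin.
- stop_post (a point): Centre of the top of the upright steel stop post on the deck, 12 mm across, 40 mm tall (top 90 mm above the bench). The leading edge of the arm meets it about halfway along the arm, 65 mm from the pivot axis; the pin then stands beyond it.
- tensioner (a joint): Angle of the tension arm in rad: 0 at rest, 1.05 against the stop post; grows counter-clockwise seen from above. At rest the arm (pivot to pin) heads 1.92 rad counter-clockwise from the machine's x axis, at the stop 2.97 rad. A spring drives it back to 0: about 4 N at the pin at rest, 8 N at the stop.
- drum_wide: Wide low black belt drum, 64 mm diameter (70 mm at its foot), 42 mm high, upright and fixed on the deck. Origin: centre of its underside, on the deck 50 mm above the bench. The two drums may stand in either of two places.
- drum_slim: Slim tall black belt drum, 46 mm diameter (52 mm at its foot), 64 mm high, upright and fixed on the deck. Origin: centre of its underside, on the deck 50 mm above the bench.
- cap_wide_top (a point): Centre of the top face of the steel cap of the wide drum: a disc 38 mm across and 7 mm thick with a spigot in the drum's bore, on the drum's axis. It starts 7 to 12 mm above the drum; fully home its top is 99 mm above the bench.
- cap_slim_top (a point): The same cap on the slim drum, same size; fully home its top is 121 mm above the bench.
- cap_wide (a joint): How far the cap of the wide drum is pressed down, m: 0.012 is fully home (disc on the drum). A tight fit: about 6 N moves it, and it stays where it is left.
- cap_slim (a joint): How far the cap of the slim drum is pressed down, m: 0.012 is fully home. Same fit.
- nut: Bystander: brass ring nut lying on the deck, 22 mm across, 10 mm high. Origin: centre of its underside.
- jar: Bystander: glass jar with brushes, 72 mm across, 85 mm high, brushes up to 180 mm. Origin: centre of its underside.
- bottle: Bystander: amber bottle, 60 mm across, 170 mm tall. Origin: centre of its underside.
- glass_block: Bystander: glass block 50 x 35 x 22 mm. Origin: centre of its underside.
- glass_slab: Bystander: glass slab 70 x 50 x 12 mm. Origin: centre of its underside.
- screwdriver: Bystander: screwdriver lying on the bench, about 200 mm long. Origin on its underside.
- tin: Bystander: low aluminium tin standing on the deck, 56 mm across, 40 mm high. Origin: centre of its underside.

How it is judged:
On the way, in this order (a step that is already met when the one before it is completed fails the run):
1. both caps are pressed home while the tension arm is still back at rest (value of joint each of cap_wide, cap_slim above 0.0102 m and value of joint tensioner below 0.3 rad), for 0.2 s.
2. the robot holds the tension arm against its stop (value of joint each of cap_wide, cap_slim above 0.0102 m and value of joint tensioner above 1 rad and contact force between any of the fingers, the arm and tensioner above 2 N), for 0.3 s.
At the end, for the whole second after the job is handed in: Both caps are home (within 1.8 mm of their drums), the tension arm is within 0.05 rad of its stop and the robot is still pushing or gripping it with more than 2 N, all through the last second; no other loose thing has shifted 30 mm or more (all of step 2 and distance of each of nut, jar, bottle, glass_block, glass_slab, screwdriver, tin from where it was at the start of the episode below 0.03 m); the arm keeps its last pose, push and grip.
It fails at once if a bystander was shifted by more than 30 mm (distance of any of nut, jar, bottle, glass_block, glass_slab, screwdriver, tin from where it was at the start of the episode above 0.03 m).
It also fails if it takes over 58 s, if anything falls off the work surface, if the arm or the gripper's body presses on something with over 40 N, if the wrist force passes 120 N, or if a joint passes its speed limit or range.

## Working session

There is one attempt and no reset: what is moved stays moved. The work goes in short steps, Python scripts to look and compute and a tool call to move; the robot and the scene stay as the last step left them, time stands still between calls to the robot, and variables do not carry over. Pictures are saved under pics/ and viewed, at most 10 in all, crops included, and the job is handed in when it is done.

Besides the shell and the picture viewer there is one more tool, called after ">>>" as a command line: name --pt "numbers of a row" for each row, then --argument value for the rest. play_rows: Moves the arm, as the interface text tells. Its arguments: {"type":"object","properties":{"series":{"type":"array","items":{"type":"array","items":{"type":"number"}}},"newtons":{"type":"number"}},"required":["series"]}

```bash
mkdir -p pics; ls
cat > h.py <<'E'
import numpy as np, cv2
from cell import r
def snap(n):
    c=r.camera(n); R=cv2.Rodrigues(np.array(c["rvec"],float))[0]; c["R"]=R; c["t"]=np.array(c["tvec"],float).ravel(); return c
def ray(c,u,v,z):
    d=c["R"].T@np.array([(u-c["cx"])/c["fx"],(v-c["cy"])/c["fy"],1]); o=-c["R"].T@c["t"]
    return o+d*(z-o[2])/d[2]
def world(c):
    v,u=np.mgrid[:480,:640]; D=c["depth"]
    P=np.stack([(u-c["cx"])/c["fx"]*D,(v-c["cy"])/c["fy"]*D,D],-1)
    return (P-c["t"])@c["R"]
def proj(c,p):
    q=c["R"]@np.array(p)+c["t"]; return q[0]/q[2]*c["fx"]+c["cx"],q[1]/q[2]*c["fy"]+c["cy"]
E
python3 - <<'E'
from h import *
for n in("top","side"):
    c=snap(n); cv2.imwrite(f"pics/{n}0.png",c["img"][:,:,::-1]); np.savez(f"{n}0.npz",**c)
    print(n,-c["R"].T@c["t"],c["R"][2])
print(r.get_obs(), r.grip_depth)
E
```

```text
pics
top [0.29289246 0.02483087 1.39740857] [ 0.17763477  0.00560155 -0.98408054]
side [-0.0624728  -0.51808983  0.659406  ] [ 0.62180861  0.54805966 -0.55945032]
{'clock': 0.1, 'joint_positions': array([-1.16550001,  0.50827762, -0.23746568,  1.50101004,  0.12573493,
        1.14888198, -0.15482101]), 'qd': array([-0.00020443, -0.00281699,  0.00091331, -0.0038417 , -0.00022588,
        0.00110696, -0.00023962]), 'joint_efforts': array([-5.73310172e-03, -6.21835256e+01, -2.19492562e+00, -2.50212085e+01,
        1.25309592e-02,  7.69926875e-03, -1.64693705e-05]), 'tool_pos': array([0.18456561, 0.59667617, 0.23050738]), 'eef_rot': array([-4.69219928e-01, -3.10619838e+00,  2.48514007e-03]), 'contact_force': array([ 0.63172408, -0.51111075,  0.2525843 ]), 'ft_torque': array([-0.01715848,  0.00495185,  0.02739509]), 'finger_force': 0.0, 'finger_gap': 0.08561906250640668} 0.0187
```

View pics/top0.png

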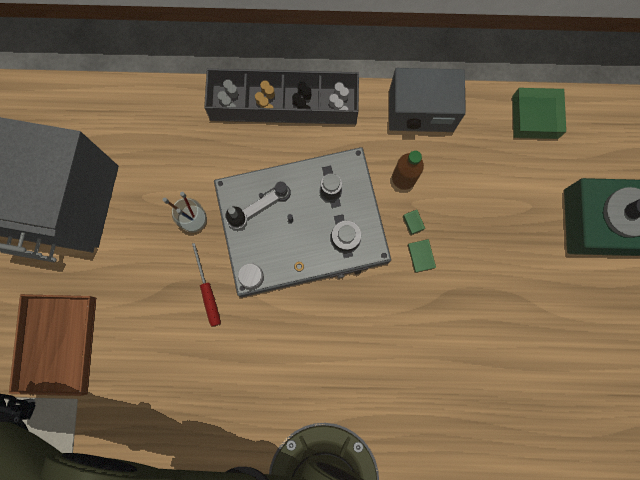

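View pics/side0.png

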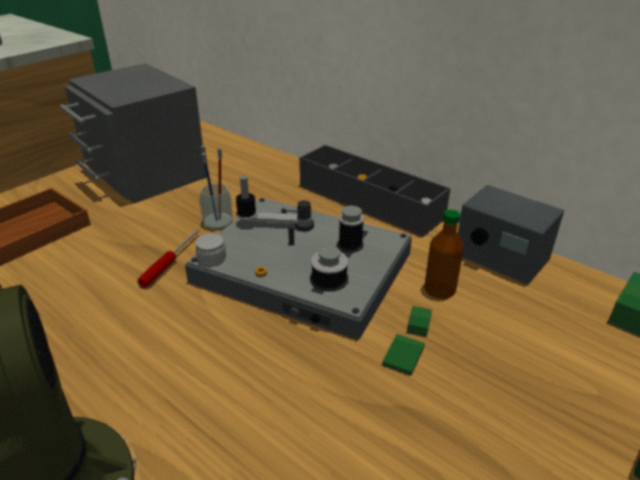

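The top view shows the deck corners at (216,181), (362,149), (390,262) and (240,296). The pivot is near (282,188), the pin (235,214), the stop (290,218), the slim cap (331,181) and the wide cap (346,232). The tin, nut and jar are at (250,275), (299,267) and (188,215). The side view agrees, and both caps stand proud.

Run:
```python
from h import *
c={k:v for k,v in np.load("top0.npz").items()}
P=world(c); img=c["img"]
m=((P[...,2]>.04)&(P[...,2]<.056)).astype(np.uint8)
n,l,s,_=cv2.connectedComponentsWithStats(m); i=l[222,270]; 
pts=P[l==i][:,:2]; (cx,cy),(w,h),a=cv2.minAreaRect(pts.astype(np.float32)); print("deck",cx,cy,w,h,a)
K=[ray(c,u,v,.05) for u,v in((216,181),(362,149),(390,262),(240,296))]; print(np.round(K,3)); cc=np.mean(K,0)
d=(K[0]-K[1])+(K[3]-K[2]); yaw=np.arctan2(d[1],d[0])-np.pi/2; print("machine",cc,yaw)
M=lambda x,y:cc[:2]+np.array([np.cos(yaw)*x-np.sin(yaw)*y,np.sin(yaw)*x+np.cos(yaw)*y])
pv=M(.07,.03); print("pivot",pv)
for t in(1.92,2.97): print("pin",pv+.12*np.array([np.cos(yaw+t),np.sin(yaw+t)]))
for nm,u,v in(("slim",331,181),("wide",346,232),("pin",235,214),("pivot",282,188)):
    q=P[v-16:v+17,u-16:u+17].reshape(-1,3); zt={"slim":.118,"wide":.097,"pin":.125,"pivot":.1}[nm]
    q=q[(q[:,2]>zt)&(q[:,2]<.2)]; print(nm,len(q),q.mean(0) if len(q) else 0,(q.min(0)+q.max(0))/2, np.ptp(q,0), np.median(q[:,2]))
g=cv2.resize(np.hstack([img[140:300,200:400]]),None,fx=4,fy=4,interpolation=2)[:600]
cv2.imwrite("pics/crop.png",g[:,:,::-1])
s={k:v for k,v in np.load("side0.npz").items()}
for nm,z in(("slim",.1),):pass
# segment bright cap blobs
gray=cv2.cvtColor(img,cv2.COLOR_RGB2GRAY)
for nm,u,v,z in(("slim",331,181,.130),("wide",346,232,.108)):
    C=cv2.HoughCircles(cv2.resize(gray[v-25:v+25,u-25:u+25],None,fx=4,fy=4,interpolation=2),3,1,200,param1=100,param2=12,minRadius=20,maxRadius=44)
    x,y,R=C[0,0]; print(nm,x/4+u-25,y/4+v-25,R/4,ray(c,x/4+u-25,y/4+v-25,z))
```

```text
deck 0.5745370984077454 0.06718721985816956 0.283619225025177 0.36013054847717285 14.598894119262695
[[ 0.661  0.268  0.05 ]
 [ 0.748 -0.071  0.05 ]
 [ 0.481 -0.138  0.05 ]
 [ 0.395  0.199  0.05 ]]
machine [0.5712734  0.06451426 0.05      ] 0.25092286115821194
pivot [0.63163232 0.11095563]
pin [0.56386269 0.20998733]
pin [0.51200972 0.10144599]
slim 238 [0.64342043 0.0015854  0.12928967] [ 0.64242233 -0.00067103  0.12726379] [0.04154836 0.03991642 0.01790252] 0.12946876066178523
wide 250 [ 0.53316172 -0.03504973  0.10915668] [ 0.5325648  -0.03591881  0.10696671] [0.05822913 0.05913523 0.01972348] 0.10996459444566123
pin 69 [0.56586632 0.21151173 0.15300233] [0.56738696 0.21225497 0.14570506] [0.01541463 0.01407891 0.03728504] 0.15883379544707896
pivot 112 [0.63503675 0.11380589 0.10590073] [0.63523976 0.11365726 0.10648214] [0.02617481 0.02488177 0.01169859] 0.10550148891444239
slim 331.375 183.625 10.3 [0.63986506 0.00073815 0.13      ]
wide 347.125 233.125 8.325 [ 0.53464487 -0.03676248  0.108     ]
```

View pics/crop.png

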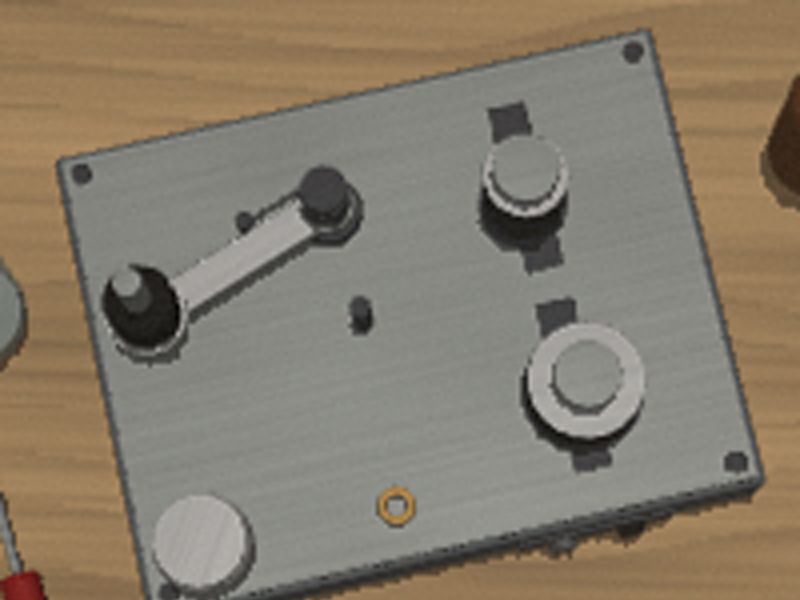

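The caps are at about (0.640, 0.001) for the slim drum and (0.5345, -0.037) for the wide one. The pin is at (0.566, 0.211). The tool orientation already suits gripping the pin, so I'll shut the gripper and travel to the slim cap.

>>> play_rows --pt "-1 0.02 -0.026 0 0 0 0" --pt "-1 0.024 -0.032 0 0 0 0" --pt "-1 0.024 -0.032 0 0 0 0" --pt "-1 0.024 -0.032 0 0 0 0" --pt "-1 0.024 -0.032 0 0 0 0" --pt "-1 0.024 -0.032 0 0 0 0" --pt "-1 0.024 -0.032 0 0 0 0" --pt "-1 0.024 -0.032 0 0 0 0" --newtons 40

```text
clock: 0.77
tool_pos: [0.3733, 0.3452, 0.2311]
eef_rot: [-0.469, -3.106, 0.001]
contact_force: [0.8, 0.4, -0.2]
finger_gap: 0.0
finger_force: 0.0
```

>>> play_rows --pt "-1 0.024 -0.032 0 0 0 0" --pt "-1 0.024 -0.032 0 0 0 0" --pt "-1 0.024 -0.032 0 0 0 0" --pt "-1 0.024 -0.032 0 0 0 0" --pt "-1 0.024 -0.032 0 0 0 0" --pt "-1 0.024 -0.032 0 0 0 0" --pt "-1 0 0 0 0 0 0" --pt "-1 0 0 0 0 0 0"

```text
clock: 1.43
tool_pos: [0.5176, 0.1523, 0.2307]
eef_rot: [-0.478, -3.104, 0.002]
contact_force: [-0.9, 0.3, -0.5]
finger_gap: 0.0001
finger_force: 0.0
```

>>> play_rows --pt "-1 0.0204 -0.0253 0 0 0 0" --pt "-1 0.0204 -0.0253 0 0 0 0" --pt "-1 0.0204 -0.0253 0 0 0 0" --pt "-1 0.0204 -0.0253 0 0 0 0" --pt "-1 0.0204 -0.0253 -0.02 0 0 0" --pt "-1 0.0204 -0.0253 -0.03 0 0 0" --pt "-1 0 0 -0.03 0 0 0" --pt "-1 0 0 0 0 0 0"

```text
clock: 2.1
tool_pos: [0.6346, 0.0044, 0.1466]
eef_rot: [-0.469, -3.096, 0.003]
contact_force: [-1.4, 0.2, -0.2]
finger_gap: -0.0001
finger_force: 0.0
```

Run:
```python
from h import *
print(r.get_obs()["tool_pos"])
c=snap("side"); cv2.imwrite("pics/s1.png",cv2.resize(c["img"][120:360,160:480],None,fx=2,fy=2)[:,:,::-1])
```

```text
[0.63457132 0.00442647 0.14662413]
```

View pics/s1.png

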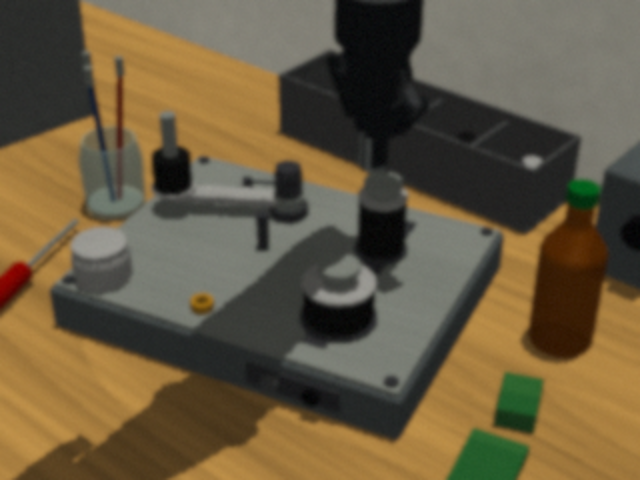

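The side view shows the shut fingers at crop (378,170), just above the slim cap at (382,185). Next I correct by 5 mm and press.

>>> play_rows --pt "-1 0.005 -0.004 -0.006 0 0 0" --pt "-1 0 0 -0.006 0 0 0" --pt "-1 0 0 -0.005 0 0 0" --pt "-1 0 0 -0.004 0 0 0" --pt "-1 0 0 -0.004 0 0 0" --pt "-1 0 0 -0.002 0 0 0" --pt "-1 0 0 0 0 0 0" --pt "-1 0 0 0 0 0 0"

```text
clock: 2.82
tool_pos: [0.6429, 0.0012, 0.1263]
eef_rot: [0.469, 3.106, 0.001]
contact_force: [-0.4, 1.8, 1.8]
finger_gap: 0.0001
finger_force: 0.8
```

>>> play_rows --pt "-1 -0.002 0 -0.002 0 0 0" --pt "-1 0 0 -0.002 0 0 0" --pt "-1 0 0 -0.002 0 0 0" --pt "-1 0 0 -0.002 0 0 0" --pt "-1 0 0 0 0 0 0" --pt "-1 0 0 0 0 0 0"

```text
clock: 3.32
tool_pos: [0.6426, 0.0011, 0.121]
eef_rot: [0.468, 3.101, 0.002]
contact_force: [-2.3, 1.2, 17.1]
finger_gap: -0.0
finger_force: 8.5
```

>>> play_rows --pt "-1 0 0 -0.002 0 0 0" --pt "-1 0 0 -0.002 0 0 0" --pt "-1 0 0 0 0 0 0"

```text
clock: 3.57
tool_pos: [0.6427, 0.0011, 0.1207]
eef_rot: [0.468, 3.099, 0.002]
contact_force: [-12.4, 1.3, 42.9]
finger_gap: 0.0001
finger_force: 21.5
```

The slim cap is home, since z stays at 0.121 while the force climbs. Next is the wide cap.

>>> play_rows --pt "-1 0 0 0.02 0 0 0" --pt "-1 0 0 0.02 0 0 0" --pt "-1 -0.027 -0.0095 0 0 0 0" --pt "-1 -0.027 -0.0095 0 0 0 0" --pt "-1 -0.027 -0.0095 0 0 0 0" --pt "-1 -0.027 -0.0095 -0.01 0 0 0" --pt "-1 0 0 -0.02 0 0 0" --pt "-1 0 0 0 0 0 0"

```text
clock: 4.23
tool_pos: [0.5298, -0.0383, 0.122]
eef_rot: [-0.471, -3.102, 0.002]
contact_force: [-0.2, -0.5, -0.0]
finger_gap: 0.0002
finger_force: 0.0
```

>>> play_rows --pt "-1 0.004 0.001 -0.005 0 0 0" --pt "-1 0 0 -0.005 0 0 0" --pt "-1 0 0 -0.004 0 0 0" --pt "-1 0 0 -0.004 0 0 0" --pt "-1 0 0 -0.003 0 0 0" --pt "-1 0 0 -0.003 0 0 0" --pt "-1 0 0 0 0 0 0" --pt "-1 0 0 0 0 0 0"

```text
clock: 4.9
tool_pos: [0.5374, -0.0359, 0.1001]
eef_rot: [0.468, 3.106, 0.0]
contact_force: [0.2, 0.7, 0.7]
finger_gap: 0.0001
finger_force: 0.5
```

>>> play_rows --pt "-1 0 0 -0.001 0 0 0" --pt "-1 0 0 -0.001 0 0 0" --pt "-1 0 0 0 0 0 0"

```text
clock: 5.15
tool_pos: [0.5374, -0.0359, 0.099]
eef_rot: [0.469, 3.105, 0.001]
contact_force: [-1.3, 0.7, 11.0]
finger_gap: -0.0003
finger_force: 5.3
```

>>> play_rows --pt "-1 0 0 -0.002 0 0 0" --pt "-1 0 0 -0.002 0 0 0" --pt "-1 0 0 0 0 0 0" --pt "-1 0 0 0 0 0 0"

```text
clock: 5.48
tool_pos: [0.5376, -0.0359, 0.0986]
eef_rot: [0.468, 3.102, 0.001]
contact_force: [-12.3, 1.4, 46.7]
finger_gap: -0.0
finger_force: 23.4
```

Both caps are home. Now I lift, open partway and go above the pin.

>>> play_rows --pt "-1 0 0 0.02 0 0 0" --pt "0.3 0 0 0.04 0 0 0" --pt "0.3 0 0 0.04 0 0 0" --pt "0.3 0.004 0.02 0.025 0 0 0" --pt "0.3 0.004 0.035 0 0 0 0" --pt "0.3 0.004 0.035 0 0 0 0" --pt "0.3 0.004 0.035 0 0 0 0" --pt "0.3 0.004 0.035 0 0 0 0"

```text
clock: 6.15
tool_pos: [0.5566, 0.125, 0.2191]
eef_rot: [-0.47, -3.106, 0.0]
contact_force: [0.4, 0.2, -0.1]
finger_gap: 0.0556
finger_force: 0.0
```

>>> play_rows --pt "0.3 0.004 0.035 0 0 0 0" --pt "0.3 0.004 0.035 0 0 0 0" --pt "0.3 0.001 0.017 0 0 0 0" --pt "0.3 0 0 0 0 0 0" --pt "0.3 0 0 0 0 0 0"

```text
clock: 6.57
tool_pos: [0.5652, 0.2117, 0.2183]
eef_rot: [-0.465, -3.106, 0.001]
contact_force: [-0.4, -0.2, -0.4]
finger_gap: 0.0555
finger_force: 0.0
```

>>> play_rows --pt "0.3 0.001 0 -0.025 0 0 0" --pt "0.3 0 0 -0.02 0 0 0" --pt "0.3 0 0 0 0 0 0" --pt "0.3 0 0 0 0 0 0"

```text
clock: 6.9
tool_pos: [0.5664, 0.2087, 0.1734]
eef_rot: [-0.472, -3.104, 0.003]
contact_force: [0.4, -0.9, 0.9]
finger_gap: 0.0556
finger_force: 0.0
```

Run:
```python
from h import *
c=snap("side"); cv2.imwrite("pics/s2.png",cv2.resize(c["img"][130:290,140:340],None,fx=3.5,fy=3.5)[:,:,::-1])
```

```text
(no output)
```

View pics/s2.png

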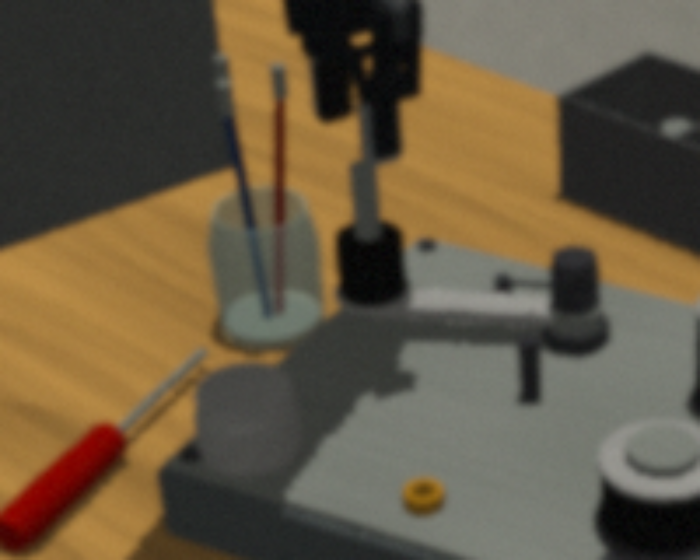

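The fingers, with tips at crop (335,115) and (385,155), straddle the pin at (366,165), and the jar is clear. Next I descend and grip.

>>> play_rows --pt "0.3 0 0.003 -0.02 0 0 0" --pt "0.3 0 0 -0.02 0 0 0" --pt "0.3 0 0 -0.01 0 0 0" --pt "0.3 0 0 0 0 0 0" --pt "-1 0 0 0 0 0 0" --pt "-1 0 0 0 0 0 0" --pt "-1 0 0 0 0 0 0" --pt "-1 0 0 0 0 0 0" --newtons 40

```text
clock: 7.62
tool_pos: [0.5672, 0.2127, 0.1256]
eef_rot: [0.47, 3.105, -0.001]
contact_force: [-1.3, -3.1, 4.4]
finger_gap: 0.015
finger_force: 38.9
```

>>> play_rows --pt "-1 -0.0101 -0.0076 0 0 0 0" --pt "-1 -0.0092 -0.0085 0 0 0 0" --pt "-1 -0.0083 -0.0095 0 0 0 0" --pt "-1 -0.0072 -0.0103 0 0 0 0" --pt "-1 -0.0061 -0.011 0 0 0 0" --pt "-1 0 0 0 0 0 0" --pt "-1 0 0 0 0 0 0"

```text
clock: 8.2
tool_pos: [0.5253, 0.1706, 0.1255]
eef_rot: [0.464, 3.107, 0.008]
contact_force: [-3.2, 9.8, 1.8]
finger_gap: 0.0151
finger_force: 40.3
```

>>> play_rows --pt "-1 -0.005 -0.0116 0 0 0 0" --pt "-1 -0.0037 -0.012 0 0 0 0" --pt "-1 -0.0024 -0.0124 0 0 0 0" --pt "-1 -0.0011 -0.0125 0 0 0 0" --pt "-1 0 0 0 0 0 0" --pt "-1 0 0 0 0 0 0"

```text
clock: 8.7
tool_pos: [0.5128, 0.1207, 0.1253]
eef_rot: [-0.467, -3.106, -0.005]
contact_force: [-4.8, 8.4, 4.7]
finger_gap: 0.015
finger_force: 40.7
```

>>> play_rows --pt "-1 0.001 -0.0126 0 0 0 0" --pt "-1 0 -0.004 0 0 0 0" --pt "-1 0.0 -0.003 0 0 0 0" --pt "-1 0 0 0 0 0 0" --pt "-1 0 0 0 0 0 0"

```text
clock: 9.12
tool_pos: [0.5138, 0.1042, 0.1253]
eef_rot: [-0.46, -3.107, -0.009]
contact_force: [-5.0, 13.1, 3.8]
finger_gap: 0.0149
finger_force: 40.8
```

>>> play_rows --pt "-1 0 -0.003 0 0 0 0" --pt "-1 0 -0.003 0 0 0 0" --pt "-1 0 0 0 0 0 0" --pt "-1 0 0 0 0 0 0"

```text
clock: 9.45
tool_pos: [0.5137, 0.1037, 0.1253]
eef_rot: [-0.454, -3.108, -0.018]
contact_force: [-5.9, 28.2, 1.0]
finger_gap: 0.0148
finger_force: 41.5
```

The force rose to 28 N with no further motion, so the arm is on its stop. One look to confirm before handing in.

Run:
```python
from h import *
c=snap("side"); cv2.imwrite("pics/s3.png",cv2.resize(c["img"][120:360,160:480],None,fx=2.5,fy=2.5)[:,:,::-1])
P=world(c)
t=snap("top");T=world(t)
for n,p,z in(("slim",(.640,.001),.11),("wide",(.5355,-.0365),.095)):
  for W in(P,T):
    q=W[(np.hypot(W[...,0]-p[0],W[...,1]-p[1])<.012)&(W[...,2]>z)&(W[...,2]<.14)]; print(n,len(q),np.median(q[:,2]) if len(q) else None)
print(r.get_obs()["contact_force"],r.get_obs()["tool_pos"])
```

```text
slim 83 0.1208821208322159
slim 93 0.12232034895545303
wide 91 0.09866555634254974
wide 89 0.09965581449176206
[-4.82091847 28.20141057  1.40059853] [0.51366527 0.10366274 0.12527976]
```

View pics/s3.png

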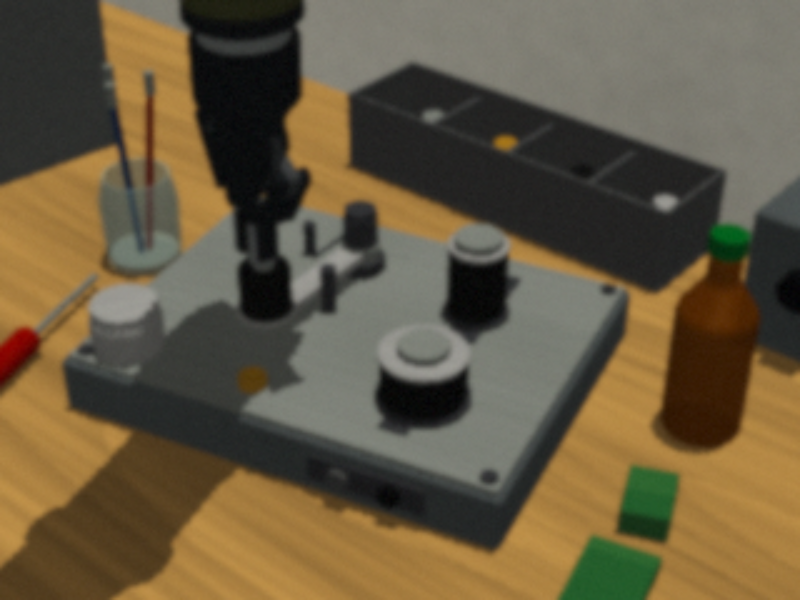

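The tension arm lies against the stop post at crop (328,285) with the pin gripped at (262,240). Both caps sit flush at 0.121 m and 0.099 m, and the bystanders haven't moved.

```bash
python3 -c "
from cell import r
print(r.job_done())"
```

```text
the job is handed in; nothing more can be done
None
```

The job is handed in (no verdict was returned): both caps measured fully home, the tension arm is still gripped and pushed against its stop with about 28 N, and no bystander had visibly moved in the last picture.

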